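# Lay a lacquered tube on the drying stand and chock it

## Robot

A 6-joint arm with a two-finger parallel gripper is mounted at the origin on the work surface. World frame = base frame: x ahead of the robot, y to its left, z up, the work surface at z = 0. Lengths are in m, angles in rad, forces in N, time in s.
With the tool pointing down it reaches from about 0.35 to 0.875 m from the base axis. Payload 4.2 kg.
Tool frame: the origin (TCP) lies on the centre line of the jaws, within the pads' length; the fingertips stand 19 mm ahead of it and the grasp point (between the pads) is the TCP; z points along the fingers, y is the line along which they close (so a half turn about z gives the same grasp; the last joint's range is limited). The gripper opens to 85 mm and grips with 20 to 120 N. Pads are 22 mm wide; open, the fingers measure 114 mm over their backs; the gripper's body (76 mm by 85 mm) begins 54 mm behind the grasp point. The pads swing forward as they close: fully open they stand 13 mm farther back than shut.
Start: joints at [-0.861, 0.385, 0.008, 0, -1.194, -0.259], TCP at [0.272, -0.563, 0.25] pointing down, gripper open.
Joint ranges: [-3.14, 3.14], [-1.21, 2.06], [-1.07, 1.41], [-3.16, 2.05], [-2.99, -0.16], [-3.1, 3.1]. Speed limits (rad/s): [2.79, 2.79, 3.14, 3.14, 3.14, 3.14].

## Interface

Orientations are given as a unit quaternion [w, x, y, z].
In Python, from cell import arm gives the robot as it stands.
- The arm moves only by the tool jog_arm, called in YAML: its name, and indented under it one key for each argument. Schema: {"type":"object","properties":{"segments":{"type":"array","items":{"type":"array","prefixItems":[{"type":"number"},{"type":"array","items":{"type":"number"},"minItems":3,"maxItems":3},{"type":"array","items":{"type":"number"},"minItems":3,"maxItems":3}],"minItems":3,"maxItems":3},"minItems":1,"maxItems":20},"only":{"type":"string"},"quiet":{"type":"boolean"},"lines":{"type":"string"}},"required":["segments"],"additionalProperties":false}. segments is a list of rows, 1 to 20 of them, each written [opening, [dx, dy, dz], [rx, ry, rz]]: the finger opening in m, then dx, dy, dz in a scale on which 1.0 is 0.8 m, then a rotation vector rx, ry, rz in shares of 2 rad (1.0 is 2 rad); each row is the pose to reach, as a shift and turn from the pose commanded when the call began, along the tool's axes at that moment; what a row does not reach only later rows make up. A row lasts 1/8 s, in which the tool goes at most 0.0625 m and 0.188 rad, less where a joint would pass 70% of its speed; a pose out of reach is approached as far as the arm can. The fingers move at their own pace and stop on an object; the grip force is fixed at half the most. Time passes only in rows, so rows that do not move let the fingers close. The tool returns the time, the measured TCP pose, the force, the opening and the grip force at its end. only (a regular expression) keeps the lines of the reply that match it, lines (a string "A,B") keeps lines A to B, and quiet returns only ok. A shift or turn number past 1, either way, is cut back to 1. Input that does not fit is refused with a message, and nothing moves.
- arm.observe(): the state, without advancing time (a new reading comes with each control period).
- arm.get_image(name): name is "scene" or "top" or "wrist"; returns a dict with "pixels" (400x640x3 uint8, blue, green, red), "z_map" (400x640 float32, m along the optical axis (not along the pixel's ray), 0 where there is no reading), "camera_matrix" (3x3 intrinsics, pixels), "k1" (the pictures are not rectified: a ray, as slopes to the right and down, at radius r is drawn at 1 + k1 r^2 times it, then the intrinsics apply), "R" (3x3) and "t" (3): a world point X has camera coordinates R X + t. Camera axes: x right, y down, z forward; pixel columns grow to the right and rows downward; lengths in m; the calibration is good to about 2 mm. A picture is of the moment at which its call begins.
- arm.close_job(): hands the job in; it is judged then, once.
The state is a dict: "t": time; "joints": joint angles; "joint_vel": joint speeds; "effort": joint torques, N m; "tool_pos": TCP position; "tool_rot": TCP orientation; "contact_force": force on the tool from outside, world axes, zero at the start; "moment": the same for the moment, N m; "gripper_width": finger opening in m; "finger_force": force on a finger pad.
Only numpy, scipy, OpenCV 4.12 (cv2) and the standard library are available. Lean on these libraries where they do the work, as an engineer would, in place of code of your own. Each camera call takes 0.05 s, during which the arm holds its last target. There are 200 camera calls.

## Task

Lift the vermilion lacquered tube out of the pale rack and set it down, without letting it drop, across both V-cradles of the dark drying stand, centred along it. Then stand the chock block upright on the blue patch of the stand's deck, long side along the tube and close beside it on the low-lip side, so that the tube cannot roll out. Leave the black tube lying in the rack.

Things in the scene. Friction and masses are not known exactly. Their poses are not given: they have to be found in the camera images.
- red_tube: Vermilion (red) lacquered tube with thin brass bands: smooth cylinder, diameter 36 mm, length 190 mm, 0.15 kg. Origin mid-length on its axis; own x along it. Starts level in one of the pale rack's two slots (parallel, 110 mm apart; either one), axis about 56 mm above the table, resting on V notches 65 mm either side of its middle; its middle 90 mm is free, 25 mm clear underneath.
- black_tube: Black lacquered tube, same size and bands, in the pale rack's other slot: to be left there. Origin mid-length on its axis; own x along it.
- stand: Dark wooden drying stand, fixed: board 170 (own x) x 210 (y) x 12 mm, origin under its centre, z up. Green V-cradles, 16 mm wide, at y = -65 and 65 mm. A seated tube lies along y, axis at x = -30, z = 52 mm. Flank on -x side tall (to z = 60 mm), low lip on +x side (to z = 41 mm, x = -10). Blue patch on the deck (z = 12 mm), 56 x 84 mm, centre x = 16, y = 0: the chock's place.
- chock: Chock, 0.16 kg: brown block 36 mm (own x) x 64 mm (y) x 44 mm high, with a foot flange 44 mm wide (x), 8 mm high; yellow grip post on top 16 (x) x 24 mm (y), from 44 up to 80 mm. Origin under its centre, z up; both long sides alike. Starts upright on the table between rack and stand. It touches the seated tube with its origin at x = 6 mm in the stand's frame.

How it is judged:
On the way, in this order (a step that is already met when the one before it is completed fails the run):
1. the red tube lies level in both V-cradles of the stand, centred along it (x of red_tube in the frame of stand between -0.042 and -0.018 m and y of red_tube in the frame of stand between -0.02 and 0.02 m and z of red_tube in the frame of stand between 0.045 and 0.058 m and angle between the x axis of red_tube and the y axis of stand, either way round below 0.175 rad), for 0.2 s.
2. the chock stands on the deck close beside the tube, on the low-lip side, with the tube still seated (all of step 1 and x of chock in the frame of stand between -0.002 and 0.024 m and y of chock in the frame of stand between -0.025 and 0.025 m and z of chock in the frame of stand between 0.008 and 0.018 m and angle between chock's own z axis and vertical below 0.12 rad and angle between the y axis of chock and the y axis of stand, either way round below 0.26 rad), for 0.2 s.
At the end, for the whole second after the job is handed in: Red tube in both V-cradles (12 mm across, 7 mm in height, 20 mm along, 10 degrees); chock upright on the deck on the low-lip side, at most 18 mm from the tube, within 25 mm of the middle and 15 degrees of parallel; both released and at rest; black tube within 30 mm of its start (all of step 2 and contact force between the fingers and red_tube below 0.1 N and contact force between the fingers and chock below 0.1 N and linear speed of each of red_tube, chock below 0.02 m/s); the robot touches nothing.
It fails at once if the red tube is let fall (moves faster than 0.8 m/s while the fingers do not hold it) (linear speed of red_tube above 0.8 m/s and contact force between the fingers and red_tube below 0.05 N).
It fails at once if the black tube is shifted by more than 30 mm (distance of black_tube from where it was at the start of the episode above 0.03 m).
It also fails if it takes over 56 s, if anything falls off the work surface, if the arm or the gripper's body presses on something with over 40 N, if the wrist force passes 120 N, or if a joint passes its speed limit or range.

## Working session

There is one attempt and no reset: what is moved stays moved. The work goes in short steps, Python scripts to look and compute and a tool call to move; the robot and the scene stay as the last step left them, time stands still between calls to the robot, and variables do not carry over. Pictures are saved under pics/ and viewed, at most 10 in all, crops included, and the job is handed in when it is done.

```bash
ls; mkdir -p pics; python3 - <<'E'
from cell import arm
import cv2,numpy as np
for n in ("top","scene"):
    d=arm.get_image(n); cv2.imwrite(f"pics/{n}0.png",d["pixels"]); np.savez(f"{n}0.npz",**d)
    print(n,d["camera_matrix"].tolist(),d["k1"],d["R"].round(3).tolist(),d["t"])
s=arm.observe();print(s["t"],s["tool_pos"],s["tool_rot"],s["gripper_width"])
E
```

```text
cell.py
pics
top [[411.07886063937974, 0.0, 320.65621168379664], [0.0, 411.07886063937974, 199.97706088400116], [0.0, 0.0, 1.0]] -0.07070787492969313 [[0.018, -1.0, 0.001], [-0.995, -0.018, -0.093], [0.093, 0.001, -0.996]] [0.00152783 0.54683138 0.77066697]
scene [[470.7342442064976, 0.0, 314.3220711935972], [0.0, 470.7342442064976, 200.2452749790117], [0.0, 0.0, 1.0]] -0.08715090059589665 [[0.421, 0.907, 0.02], [0.658, -0.29, -0.695], [-0.624, 0.306, -0.718]] [-0.22735576 -0.29335029  1.41838085]
0.1 [ 0.27211417 -0.5621514   0.24934241] [-2.79346173e-04 -2.23426565e-01  9.74720289e-01  9.21865099e-04] 0.08556847334228435
```

View pics/top0.png

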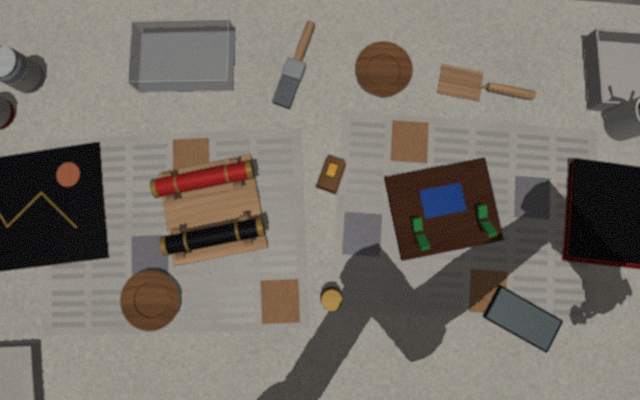

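View pics/scene0.png

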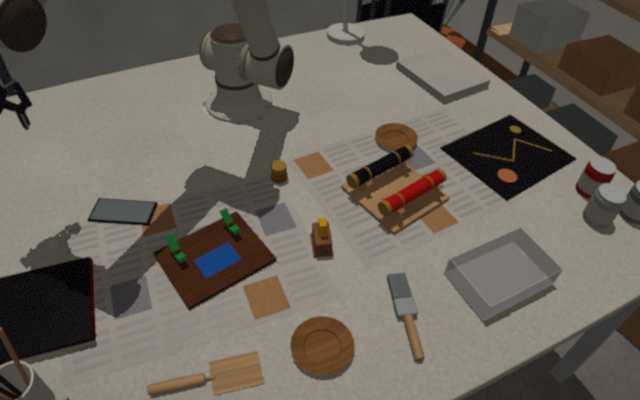

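Top view: red tube at about (203,179), black at (212,235), chock post at (332,170), blue patch at (443,200), green cradles at (420,235) and (486,221). In the scene view: red tube at (414,192), post at (323,226), blue patch at (218,260), cradles at (176,250) and (230,222).

```bash
cat > h.py <<'E'
import cv2,numpy as np
from scipy.spatial.transform import Rotation as Ro
HSV=dict(red=[((0,150,70),(7,255,255)),((173,150,70),(180,255,255))],blue=[((105,150,60),(125,255,255))],
 green=[((50,120,30),(85,255,255))],yellow=[((17,170,120),(32,255,255))])
def mask(d,c,box=None):
    h=cv2.cvtColor(d["pixels"],cv2.COLOR_BGR2HSV)
    m=sum(cv2.inRange(h,np.array(a),np.array(b)) for a,b in HSV[c])
    if box is not None:
        k=np.zeros_like(m);x0,y0,x1,y1=box;k[y0:y1,x0:x1]=255;m&=k
    return m
def rays(d,uv):
    n=cv2.undistortPoints(np.float64(uv).reshape(-1,1,2),d["camera_matrix"],np.array([float(d["k1"]),0,0,0])).reshape(-1,2)
    return -d["R"].T@d["t"],np.c_[n,np.ones(len(n))]@d["R"]
def plane(d,uv,z):
    o,r=rays(d,uv);return o+r*((z-o[2])/r[:,2])[:,None]
def depth(d,m):
    v,u=np.nonzero((m>0)&(d["z_map"]>0));o,r=rays(d,np.c_[u,v]);return o+r*d["z_map"][v,u][:,None]
def tri(d1,p1,d2,p2):
    (o1,r1),(o2,r2)=rays(d1,[p1]),rays(d2,[p2]);a,b=r1[0],r2[0]
    s=np.linalg.lstsq(np.c_[a,-b],o2-o1,rcond=None)[0];x,y=o1+s[0]*a,o2+s[1]*b
    return (x+y)/2,np.linalg.norm(x-y)
def blobs(m,amin=15):
    n,l,s,c=cv2.connectedComponentsWithStats(m);return [(c[i],s[i],(l==i).astype(np.uint8)*255) for i in range(1,n) if s[i,4]>=amin]
E
python3 - <<'E'
from h import *
T=dict(np.load("top0.npz"));S=dict(np.load("scene0.npz"))
B=dict(red=((140,140,270,210),(360,150,460,225)),blue=((400,170,480,230),(180,230,260,290)),green=((400,190,510,260),(150,190,250,280)),yellow=((315,150,350,195),(305,210,340,240)))
def box(m): return cv2.minAreaRect(cv2.findNonZero(m))
for c,(bt,bs) in B.items():
    mt,ms=mask(T,c,bt),mask(S,c,bs)
    if c=="red": mt,ms=[cv2.morphologyEx(m,cv2.MORPH_CLOSE,np.ones((9,9))) for m in (mt,ms)]
    bt,bs=blobs(mt),blobs(ms)
    for n,b in (("top",bt),("scene",bs)):
        for q in b: print(c,n,q[0].round(1),q[1],[np.round(v,1) for v in box(q[2])])
    for (q,d) in [(q,T) for q in bt]+[(q,S) for q in bs]:
        P=depth(d,q[2]);print("  depth med",np.median(P,0).round(4),"z max",np.percentile(P[:,2],[5,50,95]).round(4),"n",len(P))
    if len(bt)==len(bs):
        for a in bt:
            for b in bs:
                X,e=tri(T,box(a[2])[0],S,box(b[2])[0]);print("  tri",X.round(4),round(e,4))
# axes
m=cv2.morphologyEx(mask(T,"red",B["red"][0]),cv2.MORPH_CLOSE,np.ones((9,9)))
for nm,m,z in(("red",m,.056),("blue",mask(T,"blue",B["blue"][0]),.012)):
    P=plane(T,cv2.boxPoints(box(m)),z)[:,:2].astype(np.float32);r=cv2.minAreaRect(P*1000);print(nm,np.round(r[0],1),np.round(r[1],1),r[2]);print((P*1000).round(1).tolist())
# chock body: points >30mm near the post
m=np.zeros((400,640),np.uint8);m[145:200,310:355]=255
P=depth(T,m);q=P[(P[:,2]>.035)&(P[:,2]<.055)];r=cv2.minAreaRect((q[:,:2]*1000).astype(np.float32));print("chock",r,np.median(q,0),len(q))
for b in((400,160,500,250),(150,150,260,260)):
    m=np.zeros((400,640),np.uint8);m[b[1]:b[3],b[0]:b[2]]=255;P=depth(T,m);print(np.percentile(P[:,2],[2,10,25,50,75,90,98]).round(4))
t=cv2.resize(T["pixels"][140:270,130:520],None,fx=2,fy=2,interpolation=cv2.INTER_CUBIC);s=cv2.resize(S["pixels"][140:310,150:460],(780,428),interpolation=cv2.INTER_CUBIC)[:330];cv2.imwrite("pics/c.png",np.vstack([t,s]))
E
```

```text
red top [200.6 178.8] [ 155  162   93   34 1641] [array([200.5, 178.9]), array([18.6, 92. ]), np.float64(78.9)]
red scene [414.8 189.9] [385 170  59  42 867] [array([415.1, 189.8]), array([15.3, 61.3]), np.float64(59.9)]
  depth med [0.5782 0.2341 0.071 ] z max [0.0628 0.071  0.0744] n 1637
  depth med [0.5851 0.2305 0.0713] z max [0.0577 0.0713 0.0757] n 859
  tri [0.5791 0.2371 0.0614] 0.0009
blue top [442.5 200.1] [ 420  183   46   35 1126] [array([442.5, 200.1]), array([27.6, 41.4]), np.float64(79.0)]
blue scene [217.  259.7] [195 243  45  34 805] [array([217.3, 259.6]), array([20.8, 40.9]), np.float64(62.4)]
  depth med [ 0.5521 -0.2301  0.0124] z max [0.0102 0.0124 0.0147] n 1123
  depth med [ 0.5508 -0.2329  0.0148] z max [0.0121 0.0148 0.0173] n 800
  tri [ 0.5513 -0.231   0.0145] 0.003
green top [481.4 211.2] [477 204  10  16 131] [array([481.5, 211.5]), array([15.,  9.]), np.float64(90.0)]
green top [419.5 233.1] [412 217  18  33 273] [array([419.6, 232.9]), array([33.7, 10.9]), np.float64(72.9)]
green top [488.2 228.1] [479 221  18  15 146] [array([487.7, 227.8]), array([2
[... 1511 characters left out ...]
5
  tri [ 0.5972 -0.0086  0.0795] 0.002
red [579.7 239. ] [ 35.7 175.5] 12.112130165100098
[[578.7999877929688, 328.5], [615.2999877929688, 157.5], [580.5999755859375, 149.39999389648438], [544.0999755859375, 319.6000061035156]]
blue [ 552.3 -230.5] [55.  84.8] 11.773843765258789
[[570.5, -184.3000030517578], [587.9000244140625, -266.3999938964844], [533.7999877929688, -276.29998779296875], [516.7999877929688, -194.60000610351562]]
chock ((597.8875122070312, -6.807180404663086), (37.54421615600586, 62.20452117919922), 70.78604888916016) [ 0.59305456 -0.00586858  0.04388723] 507
[-0.0011  0.0013  0.0104  0.0117  0.013   0.0146  0.0478]
[-0.0013  0.0004  0.0091  0.0127  0.0669  0.0723  0.0743]
```

View pics/c.png

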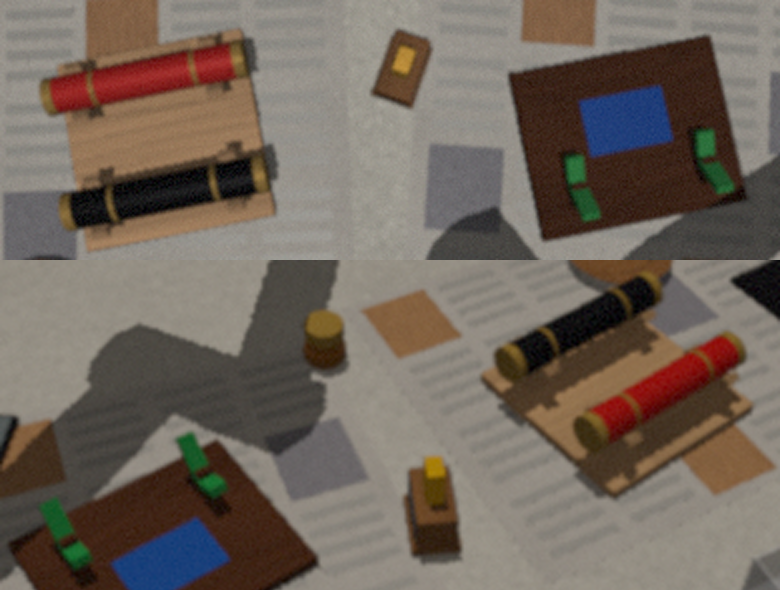

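The crops show the chock standing upright with its post at 0.080 m and its long side at about 160° world, the red tube in the outer slot, and the low lips and blue patch on the far (+x) side. Stand yaw is about 12°, parallel to the tube.

```bash
cat > go.py <<'E'
import sys,numpy as np
from cell import arm
from scipy.spatial.transform import Rotation as Ro
x,y,z,yaw=map(float,sys.argv[1:])   # yaw: world angle of tool y, deg
s=arm.observe();q=s["tool_rot"];R=Ro.from_quat([q[1],q[2],q[3],q[0]])
a=np.radians(yaw);Y=np.array([np.cos(a),np.sin(a),0]);Z=np.array([0,0,-1.]);G=Ro.from_matrix(np.c_[np.cross(Y,Z),Y,Z])
print("shift",R.inv().apply(np.array([x,y,z])-s["tool_pos"]).round(4),"rot",(R.inv()*G).as_rotvec().round(4),"pos",s["tool_pos"].round(4),"t",s["t"])
E
python3 go.py .5797 .238 .2 192
```

```text
shift [-0.6254  0.5862  0.0504] rot [ 1.7000e-03  1.2000e-03 -1.3296e+00] pos [ 0.2721 -0.5622  0.2493] t 0.1
```

The rows are not in the units I measure in: shifts go in shares of 0.8 m and turns go in shares of 2 rad. I convert before sending: -0.6254 m / 0.8 = -0.7818, 0.5862 m / 0.8 = 0.7328, -1.33 rad / 2 = -0.665.

jog_arm:
  segments:
    - [0.085, [-0.025, 0.025, 0], [0, 0, -0.05]]
    - [0.085, [-0.7818, 0.7328, 0.0625], [0.0009, 0.0006, -0.665]]
    - [0.085, [-0.7818, 0.7328, 0.0625], [0.0009, 0.0006, -0.665]]
    - [0.085, [-0.7818, 0.7328, 0.0625], [0.0009, 0.0006, -0.665]]
    - [0.085, [-0.7818, 0.7328, 0.0625], [0.0009, 0.0006, -0.665]]
    - [0.085, [-0.7818, 0.7328, 0.0625], [0.0009, 0.0006, -0.665]]
    - [0.085, [-0.7818, 0.7328, 0.0625], [0.0009, 0.0006, -0.665]]
    - [0.085, [-0.7818, 0.7328, 0.0625], [0.0009, 0.0006, -0.665]]
    - [0.085, [-0.7818, 0.7328, 0.0625], [0.0009, 0.0006, -0.665]]
    - [0.085, [-0.7818, 0.7328, 0.0625], [0.0009, 0.0006, -0.665]]
    - [0.085, [-0.7818, 0.7328, 0.0625], [0.0009, 0.0006, -0.665]]
    - [0.085, [-0.7818, 0.7328, 0.0625], [0.0009, 0.0006, -0.665]]
    - [0.085, [-0.7818, 0.7328, 0.0625], [0.0009, 0.0006, -0.665]]
    - [0.085, [-0.7818, 0.7328, 0.0625], [0.0009, 0.0006, -0.665]]
    - [0.085, [-0.7818, 0.7328, 0.0625], [0.0009, 0.0006, -0.665]]
    - [0.085, [-0.7818, 0.7328, 0.0625], [0.0009, 0.0006, -0.665]]
    - [0.085, [-0.7818, 0.7328, 0.0625], [0.0009, 0.0006, -0.665]]
    - [0.085, [-0.7818, 0.7328, 0.0625], [0.0009, 0.0006, -0.665]]

```text
t: 2.35
tool_pos: [0.5796, 0.2362, 0.2008]
tool_rot: [0.0, 0.777, -0.63, 0.001]
contact_force: [-0.3, 1.0, -0.1]
gripper_width: 0.0851
finger_force: 0.0
```

```bash
python3 - <<'E'
from h import *
from cell import arm
d=arm.get_image("wrist");cv2.imwrite("pics/w1.png",d["pixels"])
m=cv2.morphologyEx(mask(d,"red"),cv2.MORPH_CLOSE,np.ones((25,25)));b=max(blobs(m),key=lambda q:q[1][4])
r=cv2.minAreaRect(cv2.findNonZero(b[2]));P=plane(d,cv2.boxPoints(r),.056);print(r,P.round(4).tolist(),P.mean(0));D=depth(d,b[2]);print(np.percentile(D[:,2],[5,50,95,99]))
E
python3 go.py .5797 .238 .056 192
```

```text
((320.0, 184.0), (206.0, 44.0), 90.0) [[0.6146, 0.1539, 0.056], [0.581, 0.1468, 0.056], [0.5401, 0.3235, 0.056], [0.5803, 0.332, 0.056]] [0.57898689 0.23905351 0.056     ]
[0.06318814 0.07179045 0.07441829 0.07498967]
shift [-0.0019 -0.0003  0.1449] rot [-0.001  -0.0016 -0.0009] pos [0.5797 0.2363 0.2009] t 2.4
```

View pics/w1.png

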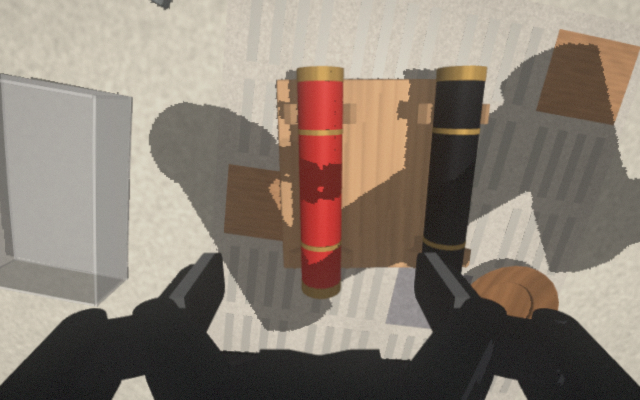

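Wrist view: the red tube is vertical in the image at column 320 (rows 67–297), centred between the fingers, and the black tube is well clear at column 460. Descend, grip, and lift a little.

To row units: 0.145 m / 0.8 = 0.1813, -0.002 m / 0.8 = -0.0025, -0.0016 rad / 2 = -0.0008.

jog_arm:
  segments:
    - [0.085, [-0.0025, 0, 0.0625], [-0.0005, -0.0008, -0.0005]]
    - [0.085, [-0.0025, 0, 0.125], [-0.0005, -0.0008, -0.0005]]
    - [0.085, [-0.0025, 0, 0.1625], [-0.0005, -0.0008, -0.0005]]
    - [0.085, [-0.0025, 0, 0.1813], [-0.0005, -0.0008, -0.0005]]
    - [0.085, [-0.0025, 0, 0.1813], [-0.0005, -0.0008, -0.0005]]
    - [0.02, [-0.0025, 0, 0.1813], [-0.0005, -0.0008, -0.0005]]
    - [0.02, [-0.0025, 0, 0.1813], [-0.0005, -0.0008, -0.0005]]
    - [0.02, [-0.0025, 0, 0.1813], [-0.0005, -0.0008, -0.0005]]
    - [0.02, [-0.0025, 0, 0.1813], [-0.0005, -0.0008, -0.0005]]
    - [0.02, [-0.0025, 0, 0.1813], [-0.0005, -0.0008, -0.0005]]
    - [0.02, [-0.0025, 0, 0.1813], [-0.0005, -0.0008, -0.0005]]
    - [0.02, [-0.0025, 0, 0.1813], [-0.0005, -0.0008, -0.0005]]

```text
t: 3.9
tool_pos: [0.5783, 0.2391, 0.0567]
tool_rot: [0.001, 0.778, -0.629, -0.001]
contact_force: [-6.1, 0.0, 6.8]
gripper_width: 0.0347
finger_force: 59.1
```

To row units: -0.1 m / 0.8 = -0.125, -0.095 m / 0.8 = -0.1188.

jog_arm:
  segments:
    - [0.02, [0, 0, -0.0188], [0, 0, 0]]
    - [0.02, [0, 0, -0.05], [0, 0, 0]]
    - [0.02, [0, 0, -0.0875], [0, 0, 0]]
    - [0.02, [0, 0, -0.1188], [0, 0, 0]]
    - [0.02, [0, 0, -0.125], [0, 0, 0]]
    - [0.02, [0, 0, -0.125], [0, 0, 0]]

```text
t: 4.65
tool_pos: [0.5794, 0.2392, 0.1552]
tool_rot: [0.0, 0.778, -0.629, -0.0]
contact_force: [-0.6, 0.2, -0.8]
gripper_width: 0.0344
finger_force: 60.1
```

```bash
python3 - <<'E'
from h import *
from cell import arm
for n in("wrist","top"):
    d=arm.get_image(n);s=arm.observe()
    m=cv2.morphologyEx(mask(d,"red"),cv2.MORPH_CLOSE,np.ones((25,25) if n=="wrist" else (11,11)))
    m=(m if n=="wrist" else m);b=max(blobs(m),key=lambda q:q[1][4])
    r=cv2.minAreaRect(cv2.findNonZero(b[2]));P=plane(d,cv2.boxPoints(r),s["tool_pos"][2]);print(n,r,P.mean(0));D=depth(d,b[2]);print(np.percentile(D[:,2],[5,50,95]))
    A=D[D[:,2]>.13];print("z slope along y",np.polyfit(A[:,1],A[:,2],1))
    if n=="wrist":cv2.imwrite("pics/w2.png",d["pixels"])
E
python3 go.py .5068 -.2402 .15 192
```

```text
wrist ((319.0, 195.0), (320.0, 100.0), 90.0) [0.58526943 0.2146858  0.15439972]
[0.16235588 0.17036767 0.17273806]
z slope along y [0.00154635 0.16903693]
top ((208.41177368164062, 164.85292053222656), (21.801511764526367, 54.015689849853516), 77.47119140625) [0.58944618 0.19713963 0.15398493]
[0.15991387 0.16870091 0.17193126]
z slope along y [0.01658663 0.16446729]
shift [0.4534 0.1707 0.0049] rot [ 0.0028 -0.0009  0.0012] pos [0.5789 0.2389 0.154 ] t 4.75
```

View pics/w2.png

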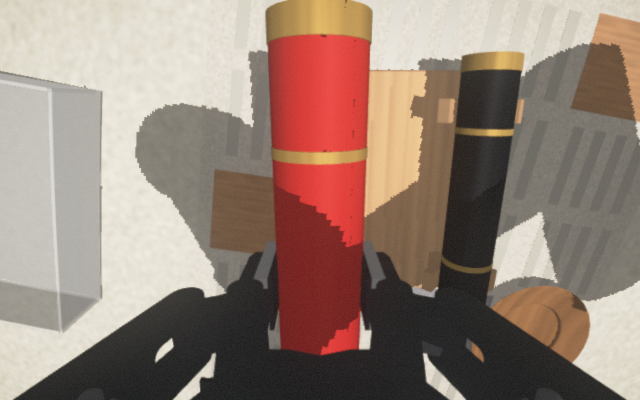

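Tube gripped and level: centred at column 319 between the pads, black tube undisturbed. Carry it over the stand.

To row units: 0.4534 m / 0.8 = 0.5668, 0.1707 m / 0.8 = 0.2134, 0.0028 rad / 2 = 0.0014.

jog_arm:
  segments:
    - [0.02, [0.0288, 0.0106, 0], [0, 0, 0]]
    - [0.02, [0.0788, 0.03, 0], [0, 0, 0]]
    - [0.02, [0.1375, 0.0519, 0], [0, 0, 0]]
    - [0.02, [0.2, 0.075, 0], [0, 0, 0]]
    - [0.02, [0.2625, 0.0988, 0], [0, 0, 0]]
    - [0.02, [0.325, 0.1225, 0], [0, 0, 0]]
    - [0.02, [0.3875, 0.1463, 0.0038], [0, 0, 0]]
    - [0.02, [0.45, 0.1694, 0.005], [0, 0, 0]]
    - [0.02, [0.5063, 0.1906, 0.0063], [0.0005, 0, 0]]
    - [0.02, [0.5438, 0.205, 0.0063], [0.001, 0, 0.0005]]
    - [0.02, [0.5625, 0.2119, 0.0063], [0.0014, -0.0005, 0.0006]]
    - [0.02, [0.5668, 0.2134, 0.0063], [0.0014, -0.0005, 0.0006]]
    - [0.02, [0.5668, 0.2134, 0.0063], [0.0014, -0.0005, 0.0006]]

```text
t: 6.38
tool_pos: [0.5075, -0.2393, 0.1503]
tool_rot: [-0.001, 0.777, -0.629, 0.0]
contact_force: [-0.4, -0.3, -2.1]
gripper_width: 0.0343
finger_force: 60.1
```

```bash
python3 - <<'E'
from h import *
from cell import arm
d=arm.get_image("top");t=arm.get_image("wrist");cv2.imwrite("pics/w3.png",t["pixels"])
m=mask(d,"blue",(400,150,500,250));r=cv2.minAreaRect(cv2.findNonZero(m));print(r)
for n,d in(("t",d),("w",t)):
    m=mask(d,"blue");b=max(blobs(m),key=lambda q:q[1][4]);P=depth(d,b[2]);print(n,"blue",np.median(P,0),len(P))
    r=cv2.minAreaRect(cv2.findNonZero(b[2]));Q=plane(d,cv2.boxPoints(r),.012);print(r,(Q*1000).round(1).tolist())
    for g in blobs(mask(d,"green"),40): P=depth(d,g[2]);print("green",g[0].round(),P.min(0).round(4),P.max(0).round(4),len(P))
    b=max(blobs(mask(d,"red")),key=lambda q:q[1][4]);print("red",depth(d,b[2]).mean(0))
E
python3 go.py .5068 -.2402 .052 192
```

```text
shift [0.0012 0.0015 0.0985] rot [-0.0023  0.0008  0.0017] pos [ 0.5078 -0.2389  0.1505] t 6.475Traceback (most recent call last):
  File "<stdin>", line 4, in <module>
cv2.error: OpenCV(4.12.0) /io/opencv/modules/imgproc/src/convhull.cpp:143: error: (-215:Assertion failed) total >= 0 && (depth == CV_32F || depth == CV_32S) in function 'convexHull'
```

View pics/w3.png

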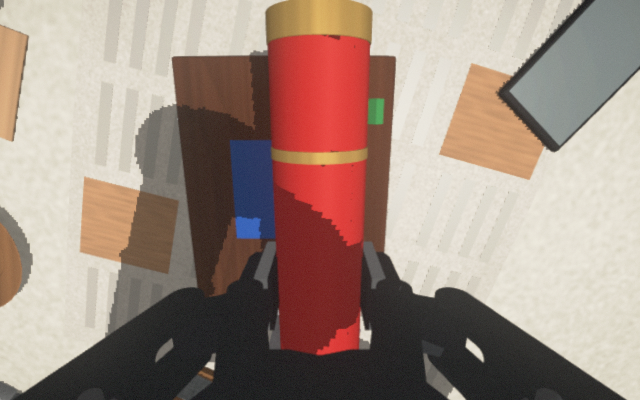

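Wrist view: held tube over the stand, parallel to it; board far corners at (173,57) and (395,57), far green flank at (376,111). Check the stand position with the corners.

```bash
python3 - <<'E'
from h import *
from cell import arm
d=arm.get_image("wrist")
C=plane(d,[(173,57),(395,57)],.012);print(C.round(4))
X=np.array([.978,.208]);Y=np.array([-.208,.978]);O=np.array([.5362,-.234])
for c in C: e=c[:2]-O;print("stand frame",e@X,e@Y)
print("flank",[((p[:2]-O)@X,(p[:2]-O)@Y) for p in plane(d,[(368,98),(384,98),(384,125)],.06)])
E
```

```text
[[ 0.6385 -0.3181  0.012 ]
 [ 0.4749 -0.3524  0.012 ]]
stand frame 0.08257693673294579 -0.10357288516252364
stand frame -0.0845376167791631 -0.10305432677590447
flank [(np.float64(-0.05865231609611714), np.float64(-0.07244471305779476)), (np.float64(-0.06875537511645197), np.float64(-0.07249599837310237)), (np.float64(-0.06962833477308662), np.float64(-0.05578916499118273))]
```

To row units: 0.096 m / 0.8 = 0.12, 0.002 m / 0.8 = 0.0025, -0.0023 rad / 2 = -0.0012.

jog_arm:
  segments:
    - [0.02, [0, 0.0013, 0.025], [0, 0, 0]]
    - [0.02, [0, 0.0025, 0.0625], [0, 0, 0]]
    - [0.02, [0, 0.0025, 0.0938], [-0.0012, 0.0004, 0.0009]]
    - [0.02, [0, 0.0025, 0.11], [-0.0012, 0.0004, 0.0009]]
    - [0.02, [0, 0.0025, 0.1175], [-0.0012, 0.0004, 0.0009]]
    - [0.02, [0, 0.0025, 0.12], [-0.0012, 0.0004, 0.0009]]
    - [0.02, [0, 0.0025, 0.12], [-0.0012, 0.0004, 0.0009]]
    - [0.02, [0, 0.0025, 0.12], [-0.0012, 0.0004, 0.0009]]

```text
t: 7.52
tool_pos: [0.5063, -0.2402, 0.0552]
tool_rot: [-0.0, 0.777, -0.63, 0.001]
contact_force: [0.2, -0.4, -1.0]
gripper_width: 0.0345
finger_force: 60.1
```

To row units: 0.003 m / 0.8 = 0.0038, 0.0015 m / 0.8 = 0.0019.

jog_arm:
  segments:
    - [0.02, [0, 0, 0.0019], [0, 0, 0]]
    - [0.02, [0, 0, 0.0038], [0, 0, 0]]
    - [0.02, [0, 0, 0.0038], [0, 0, 0]]
    - [0.02, [0, 0, 0.0038], [0, 0, 0]]

```text
t: 8.02
tool_pos: [0.5062, -0.2402, 0.053]
tool_rot: [-0.0, 0.777, -0.63, 0.001]
contact_force: [-2.2, 1.6, 7.2]
gripper_width: 0.0344
finger_force: 61.3
```

Contact made (7 N up) at the expected height; open gently.

To row units: -0.15 m / 0.8 = -0.1875, -0.13 m / 0.8 = -0.1625.

jog_arm:
  segments:
    - [0.037, [0, 0, 0], [0, 0, 0]]
    - [0.037, [0, 0, 0], [0, 0, 0]]
    - [0.042, [0, 0, 0], [0, 0, 0]]
    - [0.05, [0, 0, 0], [0, 0, 0]]
    - [0.065, [0, 0, 0], [0, 0, 0]]
    - [0.085, [0, 0, 0], [0, 0, 0]]
    - [0.085, [0, 0, 0], [0, 0, 0]]
    - [0.085, [0, 0, 0], [0, 0, 0]]
    - [0.085, [0, 0, -0.0375], [0, 0, 0]]
    - [0.085, [0, 0, -0.1], [0, 0, 0]]
    - [0.085, [0, 0, -0.1625], [0, 0, 0]]
    - [0.085, [0, 0, -0.1875], [0, 0, 0]]
    - [0.085, [0, 0, -0.1875], [0, 0, 0]]

```text
t: 9.65
tool_pos: [0.5067, -0.2402, 0.2033]
tool_rot: [-0.001, 0.777, -0.63, 0.002]
contact_force: [-0.5, -0.1, 0.2]
gripper_width: 0.0848
finger_force: 0.0
```

```bash
python3 - <<'E'
from h import *
from cell import arm
d=arm.get_image("wrist");cv2.imwrite("pics/w4.png",d["pixels"])
m=cv2.morphologyEx(mask(d,"red"),cv2.MORPH_CLOSE,np.ones((25,25)));b=max(blobs(m),key=lambda q:q[1][4])
r=cv2.minAreaRect(cv2.findNonZero(b[2]));P=plane(d,cv2.boxPoints(r),.052);D=depth(d,b[2]);print(r,np.percentile(D[:,2],[5,50,95,99]))
X=np.array([.978,.208]);Y=np.array([-.208,.978]);O=np.array([.5362,-.234]);e=P.mean(0)[:2]-O;print("red in stand",e@X,e@Y)
b=max(blobs(mask(d,"blue")),key=lambda q:q[1][4]);print("blue",cv2.minAreaRect(cv2.findNonZero(b[2])))
B=plane(d,cv2.boxPoints(cv2.minAreaRect(cv2.findNonZero(b[2]))),.012)[:,:2]-O;print(np.c_[B@X,B@Y].round(4).tolist())
E
python3 go.py .5977 -.0075 .2 160
```

```text
((321.0, 179.0), (204.0, 44.0), 90.0) [0.05810748 0.06796577 0.07063722 0.07124546]
red in stand -0.030517235179812863 3.7755339034996685e-05
blue ((269.9049987792969, 177.41571044921875), (83.54974365234375, 46.676055908203125), 86.56636810302734)
[[0.043, -0.0401], [-0.0017, -0.0425], [-0.0047, 0.0415], [0.0434, 0.0446]]
shift [-0.2084 -0.138   0.0016] rot [-8.000e-04  4.000e-04  5.568e-01] pos [ 0.5057 -0.2399  0.2015] t 9.7
```

View pics/w4.png

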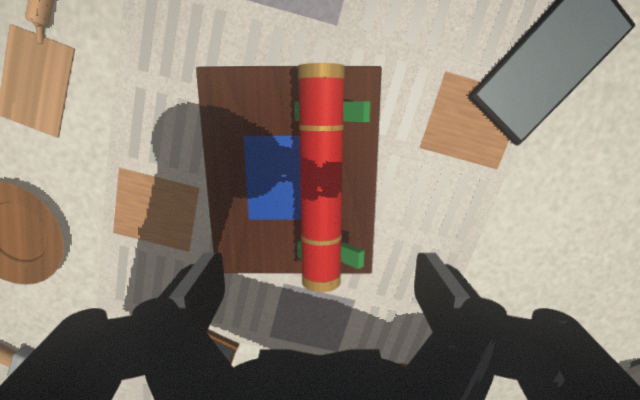

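The red tube sits in both cradles at column 321 (rows 64–290), -30.5 mm / 0 mm in the stand frame, axis about 53 mm. Now the chock.

To row units: -0.2084 m / 0.8 = -0.2605, -0.138 m / 0.8 = -0.1725, 0.5568 rad / 2 = 0.2784.

jog_arm:
  segments:
    - [0.085, [-0.0313, -0.02, 0], [0, 0, 0.035]]
    - [0.085, [-0.2605, -0.1725, 0.002], [-0.0004, 0.0002, 0.2784]]
    - [0.085, [-0.2605, -0.1725, 0.002], [-0.0004, 0.0002, 0.2784]]
    - [0.085, [-0.2605, -0.1725, 0.002], [-0.0004, 0.0002, 0.2784]]
    - [0.085, [-0.2605, -0.1725, 0.002], [-0.0004, 0.0002, 0.2784]]
    - [0.085, [-0.2605, -0.1725, 0.002], [-0.0004, 0.0002, 0.2784]]
    - [0.085, [-0.2605, -0.1725, 0.002], [-0.0004, 0.0002, 0.2784]]
    - [0.085, [-0.2605, -0.1725, 0.002], [-0.0004, 0.0002, 0.2784]]

```text
t: 10.7
tool_pos: [0.5972, -0.0088, 0.1992]
tool_rot: [-0.001, -0.573, 0.819, 0.0]
contact_force: [0.2, -0.9, -0.6]
gripper_width: 0.0849
finger_force: 0.0
```

```bash
python3 - <<'E'
from h import *
from cell import arm
d=arm.get_image("wrist");cv2.imwrite("pics/w5.png",d["pixels"])
HSV["yellow"]=[((15,140,60),(34,255,255))]
for b in blobs(mask(d,"yellow"),150):
    P=depth(d,b[2]);top=P[P[:,2]>.074]
    print("yellow",b[0].round(1),b[1],np.percentile(P[:,2],[5,50,95]).round(4))
    if len(top)>50: r=cv2.minAreaRect((top[:,:2]*1000).astype(np.float32));print("post top mm",r)
P=depth(d,np.full((400,640),255,np.uint8));P=P[np.hypot(P[:,0]-.598,P[:,1]+.0075)<.06]
q=P[(P[:,2]>.037)&(P[:,2]<.05)];print("body",cv2.minAreaRect((q[:,:2]*1000).astype(np.float32)),np.median(q[:,2]),len(q))
E
```

```text
yellow [319.2 194.3] [304 180  31  29 705] [0.053  0.0803 0.0818]
post top mm ((597.078857421875, -8.10031795501709), (15.043132781982422, 23.338523864746094), 70.71492767333984)
body ((597.1495971679688, -7.432775497436523), (37.659358978271484, 63.659053802490234), 72.03996276855469) 0.04462861505539262 2193
```

View pics/w5.png

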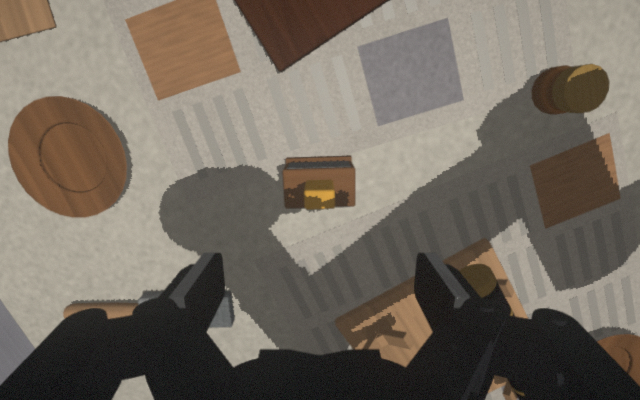

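Wrist view: chock at (320,185), long side horizontal in the picture (along the closing line), post at (319,194). Measured post centre (0.597,-0.008), top 0.080, long side at about 161.5°.

```bash
python3 go.py .5971 -.008 .067 161.5
```

```text
shift [-0.0009  0.0003  0.1325] rot [ 0.0013 -0.0012 -0.0274] pos [ 0.5973 -0.0088  0.1995] t 10.75
```

To row units: 0.132 m / 0.8 = 0.165, 0.125 m / 0.8 = 0.1563, -0.027 rad / 2 = -0.0135.

jog_arm:
  segments:
    - [0.085, [-0.0013, 0, 0.0625], [0.0005, -0.0005, -0.0135]]
    - [0.085, [-0.0013, 0, 0.125], [0.0005, -0.0005, -0.0135]]
    - [0.085, [-0.0013, 0, 0.1563], [0.0005, -0.0005, -0.0135]]
    - [0.085, [-0.0013, 0, 0.165], [0.0005, -0.0005, -0.0135]]
    - [0.085, [-0.0013, 0, 0.165], [0.0005, -0.0005, -0.0135]]
    - [0.01, [-0.0013, 0, 0.165], [0.0005, -0.0005, -0.0135]]
    - [0.01, [-0.0013, 0, 0.165], [0.0005, -0.0005, -0.0135]]
    - [0.01, [-0.0013, 0, 0.165], [0.0005, -0.0005, -0.0135]]
    - [0.01, [-0.0013, 0, 0.165], [0.0005, -0.0005, -0.0135]]
    - [0.01, [-0.0013, 0, 0.165], [0.0005, -0.0005, -0.0135]]
    - [0.01, [-0.0013, 0, 0.165], [0.0005, -0.0005, -0.0135]]
    - [0.01, [-0.0013, 0, 0.165], [0.0005, -0.0005, -0.0135]]
    - [0.01, [-0.0013, 0, 0.165], [0.0005, -0.0005, -0.0135]]

```text
t: 12.38
tool_pos: [0.5983, -0.0067, 0.0685]
tool_rot: [0.0, -0.585, 0.811, -0.0]
contact_force: [-2.1, 1.4, 5.8]
gripper_width: 0.0235
finger_force: 59.5
```

```bash
python3 go.py 0 0 0 161.5
```

```text
shift [0.1827 0.5698 0.0679] rot [-0.001   0.0005  0.0014] pos [ 0.5983 -0.0067  0.0685] t 12.375
```

To row units: -0.12 m / 0.8 = -0.15, -0.115 m / 0.8 = -0.1438.

jog_arm:
  segments:
    - [0.01, [0, 0, -0.0188], [0, 0, 0]]
    - [0.01, [0, 0, -0.0563], [0, 0, 0]]
    - [0.01, [0, 0, -0.1063], [0, 0, 0]]
    - [0.01, [0, 0, -0.1438], [0, 0, 0]]
    - [0.01, [0, 0, -0.15], [0, 0, 0]]
    - [0.01, [0, 0, -0.15], [0, 0, 0]]

```text
t: 13.12
tool_pos: [0.5973, -0.0068, 0.187]
tool_rot: [-0.0, -0.585, 0.811, 0.001]
contact_force: [-0.2, 0.7, -2.2]
gripper_width: 0.0234
finger_force: 59.3
```

```bash
python3 go.py .546 -.2319 .18 102
```

```text
shift [ 0.2298 -0.0226  0.0069] rot [ 1.1000e-03 -4.0000e-04  1.0392e+00] pos [ 0.5973 -0.0068  0.187 ] t 13.125
```

To row units: 0.23 m / 0.8 = 0.2875, 0.22 m / 0.8 = 0.275, 1.039 rad / 2 = 0.5195.

jog_arm:
  segments:
    - [0.01, [0.025, -0.0025, 0], [0, 0, 0.05]]
    - [0.01, [0.0625, -0.0063, 0], [0, 0, 0.125]]
    - [0.01, [0.1125, -0.0113, 0], [0, 0, 0.21]]
    - [0.01, [0.1625, -0.0163, 0], [0, 0, 0.295]]
    - [0.01, [0.2125, -0.0213, 0], [0, 0, 0.38]]
    - [0.01, [0.25, -0.025, 0.005], [0, 0, 0.45]]
    - [0.01, [0.275, -0.0275, 0.0075], [0, 0, 0.5]]
    - [0.01, [0.2875, -0.0283, 0.0088], [0.0005, 0, 0.5195]]
    - [0.01, [0.2875, -0.0283, 0.0088], [0.0005, 0, 0.5195]]
    - [0.01, [0.2875, -0.0283, 0.0088], [0.0005, 0, 0.5195]]

```text
t: 14.38
tool_pos: [0.5469, -0.2315, 0.1805]
tool_rot: [0.0, -0.106, 0.994, -0.0]
contact_force: [0.0, 1.1, -1.7]
gripper_width: 0.0233
finger_force: 59.2
```

```bash
python3 - <<'E'
from h import *
from cell import arm
d=arm.get_image("wrist");cv2.imwrite("pics/w6.png",d["pixels"]);s=arm.observe()
X=np.array([.978,.208]);Y=np.array([-.208,.978]);O=np.array([.5362,-.234])
P=depth(d,np.full((400,640),255,np.uint8));h=s["tool_pos"][2]-.0685;p=s["tool_pos"][:2]
q=P[(np.hypot(*(P[:,:2]-p).T)<.05)&(P[:,2]>h+.035)&(P[:,2]<h+.05)]
e=q[:,:2]-O;print("chock top face stand x",np.percentile(e@X,[2,98]),"y",np.percentile(e@Y,[2,98]),"z",np.percentile(q[:,2]-h,[5,50,95]),len(q))
print(cv2.minAreaRect((q[:,:2]*1000).astype(np.float32)), "tcp",(p-O)@X,(p-O)@Y)
E
python3 go.py .546 -.2319 .0815 102
```

```text
chock top face stand x [-0.00979609  0.01285737] y [-0.02892848  0.0322858 ] z [0.03821661 0.04431579 0.04568593] 4826
((540.3745727539062, -231.1746368408203), (30.50815200805664, 64.1778564453125), 10.747365951538086) tcp 0.011120477993415078 0.0003399925238570774
shift [ 0.0012 -0.0003  0.0992] rot [-0.0006  0.001   0.0023] pos [ 0.547  -0.2314  0.1807] t 14.425
```

View pics/w6.png

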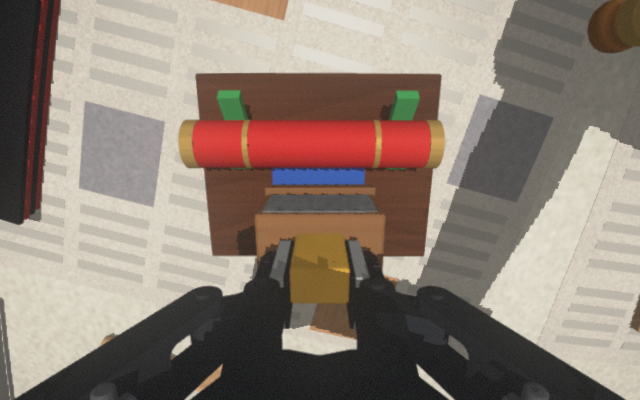

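Wrist view: chock (top face at rows 213–255) hangs parallel to the seated red tube (rows 120–167), centred over the patch; its near face is about -10 mm in the stand frame, leaving about 2–3 mm to the tube. Lower, shifted 1 mm away from the tube.

To row units: 0.098 m / 0.8 = 0.1225, -0.001 m / 0.8 = -0.0013, 0.001 rad / 2 = 0.0005.

jog_arm:
  segments:
    - [0.01, [-0.0013, 0, 0.025], [0, 0, 0]]
    - [0.01, [-0.0013, 0, 0.0625], [0, 0.0005, 0.001]]
    - [0.01, [-0.0013, 0, 0.0938], [0, 0.0005, 0.001]]
    - [0.01, [-0.0013, 0, 0.11], [0, 0.0005, 0.001]]
    - [0.01, [-0.0013, 0, 0.1175], [0, 0.0005, 0.001]]
    - [0.01, [-0.0013, 0, 0.1213], [0, 0.0005, 0.001]]
    - [0.01, [-0.0013, 0, 0.1225], [0, 0.0005, 0.001]]
    - [0.01, [-0.0013, 0, 0.1225], [0, 0.0005, 0.001]]
    - [0.01, [-0.0013, 0, 0.1225], [0, 0.0005, 0.001]]

```text
t: 15.55
tool_pos: [0.5481, -0.2321, 0.0833]
tool_rot: [0.0, -0.104, 0.995, -0.001]
contact_force: [-0.6, 0.3, -2.5]
gripper_width: 0.0232
finger_force: 59.1
```

To row units: 0.0035 m / 0.8 = 0.0044, 0.003 m / 0.8 = 0.0038.

jog_arm:
  segments:
    - [0.01, [0, 0, 0.0019], [0, 0, 0]]
    - [0.01, [0, 0, 0.0038], [0, 0, 0]]
    - [0.01, [0, 0, 0.0044], [0, 0, 0]]
    - [0.01, [0, 0, 0.0044], [0, 0, 0]]

```text
t: 16.05
tool_pos: [0.5479, -0.232, 0.0805]
tool_rot: [0.0, -0.104, 0.995, -0.001]
contact_force: [-1.4, 2.2, 5.0]
gripper_width: 0.0229
finger_force: 60.1
```

To row units: -0.15 m / 0.8 = -0.1875, -0.14 m / 0.8 = -0.175.

jog_arm:
  segments:
    - [0.028, [0, 0, 0], [0, 0, 0]]
    - [0.035, [0, 0, 0], [0, 0, 0]]
    - [0.05, [0, 0, 0], [0, 0, 0]]
    - [0.07, [0, 0, 0], [0, 0, 0]]
    - [0.07, [0, 0, 0], [0, 0, 0]]
    - [0.07, [0, 0, -0.025], [0, 0, 0]]
    - [0.07, [0, 0, -0.075], [0, 0, 0]]
    - [0.07, [0, 0, -0.1375], [0, 0, 0]]
    - [0.07, [0, 0, -0.175], [0, 0, 0]]
    - [0.07, [0, 0, -0.1875], [0, 0, 0]]
    - [0.07, [0, 0, -0.1875], [0, 0, 0]]
    - [0.07, [0, 0, -0.1875], [0, 0, 0]]

```text
t: 17.55
tool_pos: [0.547, -0.2316, 0.2273]
tool_rot: [-0.002, -0.104, 0.995, 0.0]
contact_force: [-0.4, -0.3, 0.6]
gripper_width: 0.0699
finger_force: 0.0
```

```bash
python3 - <<'E'
from h import *
from cell import arm
d=arm.get_image("wrist");cv2.imwrite("pics/w7.png",d["pixels"])
X=np.array([.978,.208]);Y=np.array([-.208,.978]);O=np.array([.5362,-.234])
m=cv2.morphologyEx(mask(d,"red"),cv2.MORPH_CLOSE,np.ones((25,25)));b=max(blobs(m),key=lambda q:q[1][4])
e=plane(d,cv2.boxPoints(cv2.minAreaRect(cv2.findNonZero(b[2]))),.052).mean(0)[:2]-O;print("red",e@X,e@Y,np.percentile(depth(d,b[2])[:,2],[50,98]))
P=depth(d,np.full((400,640),255,np.uint8));e=P[:,:2]-O;e=np.c_[e@X,e@Y]
k=(abs(e[:,0]-.012)<.03)&(abs(e[:,1])<.045);q=k&(P[:,2]>.052)&(P[:,2]<.060)&(e[:,0]>-.011)
print("body",cv2.minAreaRect((e[q]*1000).astype(np.float32)),np.median(P[q,2]))
q=k&(P[:,2]>.086);print("post",cv2.minAreaRect((e[q]*1000).astype(np.float32)),np.median(P[q,2]),q.sum())
E
```

```text
red -0.030501144886068837 -0.004347011381724542 [0.06785697 0.07104869]
body ((9.758995056152344, 1.5954856872558594), (63.94782638549805, 37.324195861816406), 89.29499816894531) 0.056662402724828254
post ((7.065385818481445, -0.002044677734375), (90.1477279663086, 33.389278411865234), 89.40779876708984) 0.2875903004284335 24740
```

View pics/w7.png

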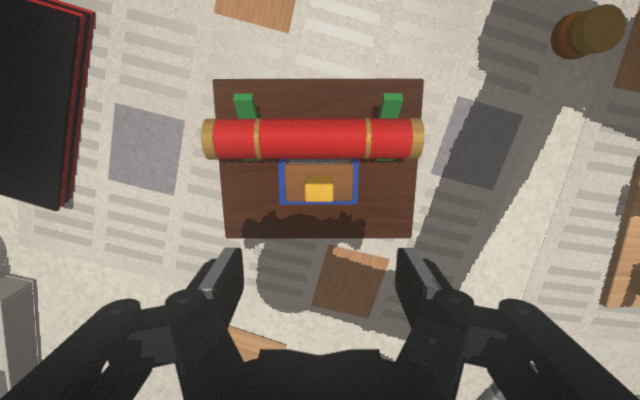

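The chock stands on the blue patch at (318,180), beside the red tube at row 139. In the stand frame it is at x = 9.8, y = 1.6 mm, top 56.7 mm, parallel within about 1°. The tube is still seated, so I'm handing in.

```bash
python3 -c "
from cell import arm
print(arm.close_job())"
```

```text
the job is handed in; nothing more can be done
None
```

The job is handed in with no verdict shown: by my last measurements the red tube sits centred in both V-cradles, the chock stands upright about 4 mm off it on the low-lip side, the gripper is clear, and the black tube was left in the rack.

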